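Shoot the spring-caught index bolt of a tube-sheet turntable

TASK

Lock the turntable so that the tube sheet on it cannot turn: press the long yellow catch bar down with one fingertip and keep it down while your other finger pushes the red tab of the bolt towards the turntable, until the bolt is fully home. Then let the catch spring back up and move clear. Only press and push: leave the loose things on and around it where they are.

Things in the scene. Friction and masses are not known exactly. Their poses are not given: they have to be found in the camera images.
- turntable: Blue turntable and its bolt unit, fixed to the bench. Origin: on the bench, mid bed plate of the bolt unit (190 x 125 mm). z up; +x is the way the bolt must go, to the turntable (axis at x = +225 mm). On it a tube sheet: disc 250 mm across, top at 76 mm. Bolt along x at y = +30 mm, catch bar beside it at y = -30 mm. Nothing else fixed in the bolt unit is over 50 mm high.
- tab (a point): Middle of the top of the bolt's red tab: an upright plate 12 mm thick along the turntable's x, 30 mm wide along its y, standing on the steel bolt (its top 44 mm above the bench) and reaching 104 mm above the bench. Moves with the bolt; at the start at x = 0, y = +30 mm of the turntable's frame. Pushed on its -x face.
- bolt (a joint): Travel of the bolt along the turntable's +x in m: 0 drawn back (start), 0.048 fully home against its stop. Friction about 2 N; it stays where it is left. Pegs on its side and the catch's tooth block it (1 to 2 mm of play) anywhere unless the catch is pressed.
- catch_top (a point): Middle of the top of the yellow catch bar: 120 mm long along the turntable's x (x = -55 to +65 mm), 28 mm wide (y = -16 to -44 mm), its flat top 70 mm above the bench when up, 60 mm when fully pressed. It goes straight down wherever along its length it is pressed, and a finger can slide along it.
- catch (a joint): How far the catch bar is pressed, in m: 0 up, 0.010 fully down against its stop. The bolt is free from 0.005 on. Spring: 3 N to start, 7 N fully down. It springs up by itself when let go, if a notch of the bolt stands there; the last notch takes it when the bolt is within 3 mm of fully home.
- stub_a: Loose copper tube stub, 25 mm diameter, 55 mm high, standing on the tube sheet; origin at the centre of its underside. Leave alone.
- stub_b: Loose steel tube stub, 25 mm diameter, 40 mm high, standing on the tube sheet; origin at the centre of its underside. Leave alone.
- plug: Loose brass plug, 32 mm diameter, 45 mm high, standing on the bench beside the bolt unit; origin at the centre of its underside. Leave alone.
- flange: Loose dark steel flange ring, 90 mm diameter, 16 mm high, flat on the bench; origin at the centre of its underside. Leave alone.
- hammer: Loose hammer, 260 mm long, lying on the bench. Leave alone.
- brush: Loose brush lying on the bench. Leave alone.
- spray: Loose green can, 60 mm diameter, 160 mm high, standing on the bench; origin at the centre of its underside. Leave alone.

How it is judged:
On the way, in this order (a step that is already met when the one before it is completed fails the run):
1. a fingertip holds the catch bar pressed down while the bolt is still drawn back (value of joint catch above 0.005 m and contact force between the fingers and catch above 0.5 N and value of joint bolt below 0.008 m), for 0.1 s.
2. the bolt is on its way, past 12 mm and short of 44 mm, with the catch bar still held down by a finger (value of joint bolt between 0.012 and 0.044 m and value of joint catch above 0.0045 m and contact force between the fingers and catch above 0.5 N), for 0.1 s.
At the end, for the whole second after the job is handed in: The bolt is within 3.5 mm of fully home (0.048 m) and at rest, and the catch has sprung back up (pressed less than 2 mm) (value of joint bolt above 0.0445 m and value of joint catch below 0.002 m and velocity of joint bolt between -0.005 and 0.005 m/s); the robot touches nothing.
It fails at once if a loose thing is lifted, carried or shifted by more than 20 mm (distance of any of stub_a, stub_b, plug, flange, hammer, brush, spray from where it was at the start of the episode above 0.02 m).
It also fails if it takes over 38 s, if anything falls off the work surface, if the arm or the gripper's body presses on something with over 40 N, if the wrist force passes 120 N, or if a joint passes its speed limit or range.

ROBOT

A 6-joint arm with a two-finger parallel gripper is mounted at the origin on the work surface. World frame = base frame: x ahead of the robot, y to its left, z up, the work surface at z = 0. Lengths are in m, angles in rad, forces in N, time in s.
With the tool pointing down it reaches from about 0.35 to 0.975 m from the base axis. Payload 4.9 kg.
Tool frame: the origin (TCP) lies midway between the tips of the shut fingers; the grasp point (between the pads) lies manip.grip_depth behind it (manip.grip_depth is the distance from the TCP to the grasp point, in m); z points along the fingers, x is the direction in which the jaws open and shut, and the axes are right-handed (so a half turn about z gives the same grasp; the last joint's range is limited). The gripper opens to 85 mm and grips with 20 to 120 N. Pads are 22 mm wide; open, the fingers measure 114 mm over their backs; the gripper's body (76 mm by 85 mm) begins 54 mm behind the grasp point. The pads swing forward as they close: fully open they stand 13 mm farther back than shut.
Start: joints at [-1.418, 0.053, 1.613, -0, 1.476, -0.119], TCP at [0.168, -0.602, 0.231] pointing down, gripper open.
Joint ranges: [-3.01, 3.01], [-1.01, 2.22], [0.06, 2.58], [-1.02, 4.17], [0.09, 2.62], [-3.14, 3.14]. Speed limits (rad/s): [2.57, 2.57, 3.14, 3.14, 3.14, 3.14].

INTERFACE

Orientations are given as a unit quaternion [w, x, y, z].
In Python, from plant import state, grab_frame, ticket, manip gives the robot as it stands.
- The arm moves only by the tool carry_out, never from a script. Its argument "moves" is a list that holds one entry, the list of rows, each a list of 7 numbers: the turn, a rotation vector about the tool's x, y, z each as a share of 5 degrees, from -1 to 1, then the shift along the tool's x, y, z each as a share of 0.04 m, from -1 to 1, then the gripper command: -1 is shut, 1 is fully open, values between are in proportion. A call has 1 to 8 rows; each row shifts and turns the commanded pose from where the row before left it, along the tool's axes as they then stand; what a row does not reach is not made up. A row lasts 1/12 s, in which the tool goes at most 41.7 mm and 7.16 degrees, less where a joint would pass 70% of its speed; a pose out of reach is approached as far as the arm can. A call with a number of a shift or a turn outside -1 to 1 is refused whole. A call with a gripper value outside its range is refused whole. The fingers move at their own pace and stop on an object; the grip force is fixed at half the most. Time passes only in rows, so rows that do not move let the fingers close. It gives the time, the measured TCP pose, the force and the opening at its end, in the units of the state.
- state(): the state, without advancing time (a new reading comes with each control period).
- grab_frame(name): name is "side" or "top"; returns a dict with "frame" (420x560x3 uint8, red, green, blue), "z_map" (420x560 float32, m along the optical axis (not along the pixel's ray), 0 where there is no reading), "K" (3x3 intrinsics, pixels), "k1" (the pictures are not rectified: a ray, as slopes to the right and down, at radius r is drawn at 1 + k1 r^2 times it, then the intrinsics apply), "world_from_camera" (4x4, takes a point from camera to world coordinates). Camera axes: x right, y down, z forward; pixel columns grow to the right and rows downward; lengths in m; the calibration is good to about 2 mm. A picture is of the moment at which its call begins.
- ticket.job_done(): hands the job in, once; it reports no verdict.
The state is a dict: "time": time; "joint_pos": joint angles; "joint_vel": joint speeds; "joint_efforts": joint torques, N m; "tool_pos": TCP position; "tool_rot": TCP orientation; "contact_force": force on the tool from outside, world axes, zero at the start; "ft_torque": the same for the moment, N m; "gripper_width": opening from 0.0 (shut) to 1.0 (fully open).
Only numpy, scipy, OpenCV 4.12 (cv2) and the standard library are available. Lean on these libraries where they do the work, as an engineer would, in place of code of your own. Each camera call takes 0.05 s, during which the arm holds its last target.

## Working session

There is one attempt and no reset: what is moved stays moved. The work goes in short steps, Python scripts to look and compute and a tool call to move; the robot and the scene stay as the last step left them, time stands still between calls to the robot, and variables do not carry over. Pictures are saved under pics/ and viewed, and the job is handed in when it is done.

Besides the shell and the picture viewer there is one more tool, called after "Request:" by a JSON object that holds its "api" and its "payload", one argument or row to a line. carry_out: Moves the arm, as the interface text tells. Shift numbers are shares of 0.04 m and turn numbers shares of 5 degrees, none past 1 either way. Its arguments: {"type":"object","properties":{"moves":{"type":"array"}},"required":["moves"]}

```bash
ls; mkdir -p pics
python3 - <<'E'
from plant import state, grab_frame, ticket, manip
import cv2,numpy as np
s=state();print(s)
print(manip, [a for a in dir(manip) if a[0]!='_'], getattr(manip,'grip_depth',None))
for n in('side','top'):
    f=grab_frame(n);np.savez(f'pics/{n}0.npz',**f)
    cv2.imwrite(f'pics/{n}0.png',f['frame'][:,:,::-1]);print(n,f['K'],f['k1'],f['world_from_camera'])
E
```

```text
pics
{'time': 0.0, 'joint_pos': array([-1.41799880e+00,  5.33617338e-02,  1.61429046e+00, -1.33433693e-05,
        1.47600281e+00, -1.19042381e-01]), 'joint_vel': array([ 1.59944291e-03, -1.38738143e-03,  3.61112520e-05,  5.61034795e-04,
        3.46394520e-05,  9.37694500e-04]), 'joint_efforts': array([ 9.18160440e-04, -3.93683410e+01, -3.70174026e+01, -3.44750208e-05,
        7.13213172e-03,  8.12741490e-06]), 'tool_pos': array([ 0.16769096, -0.60143716,  0.23006211]), 'tool_rot': array([-7.11966395e-04,  7.96399433e-01, -6.04770104e-01, -7.45968372e-04]), 'contact_force': array([0.77482116, 0.5193248 , 0.36547509]), 'ft_torque': array([ 0.0027047 ,  0.01052618, -0.0060089 ]), 'gripper_width': 1.0003605464943885}
<Robot object at 0x7facb1dcba10> ['IKError', 'grip_depth'] 0.0187
side [[525.02389455   0.         284.5721621 ]
 [  0.         525.02389455 204.55255876]
 [  0.           0.           1.        ]] -0.1306494818351591 [[-0.99005458 -0.1080376   0.09011     0.42121415]
 [-0.13889523  0.64883247 -0.74814741  0.99888942]
 [ 0.02236176 -0.75322262 -0.65738546  0.94681989]
 [ 0.          0.          0.          1.        ]]
top [[480.91998251   0.         280.2488128 ]
 [  0.         480.91998251 211.20197339]
 [  0.           0.           1.        ]] -0.16054068367943075 [[ 1.39256622e-03 -9.89279343e-01  1.46028911e-01  3.19826770e-01]
 [-9.99961135e-01 -2.64886972e-03 -8.40901979e-03  2.62861632e-02]
 [ 8.70568113e-03 -1.46011526e-01 -9.89244583e-01  1.59636511e+00]
 [ 0.00000000e+00  0.00000000e+00  0.00000000e+00  1.00000000e+00]]
```

View pics/side0.png

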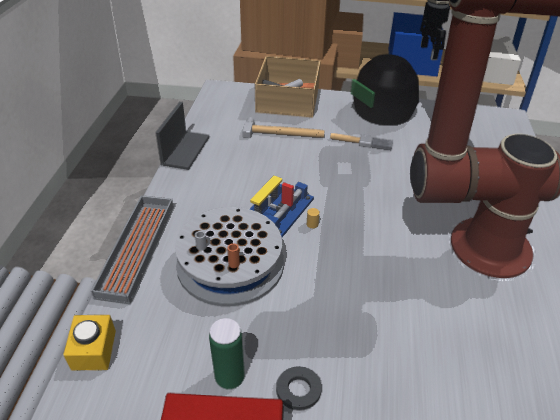

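View pics/top0.png

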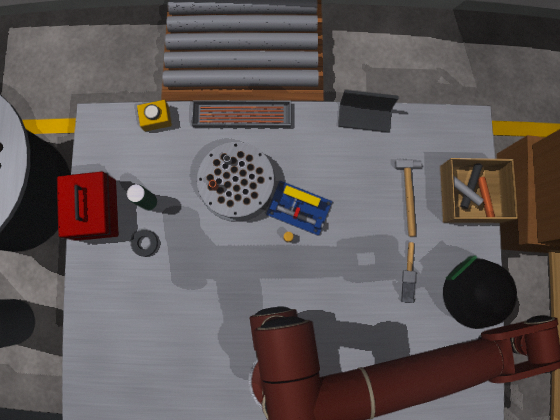

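The side view shows the turntable at about (230,245), the yellow bar at (268,190), the red tab at (288,195) and the plug at (313,217). In the top view they are at (235,178), (302,196), (297,211) and (289,237). Next I'll measure them.

```bash
cat > h.py <<'E'
import numpy as np,cv2
def ray(f,uv):
    uv=np.atleast_2d(np.asarray(uv,float)); K=f['K'];k=float(f['k1'])
    d=(uv-K[:2,2])/[K[0,0],K[1,1]]; s=d.copy()
    for _ in range(30): s=d/(1+k*(s**2).sum(1,keepdims=True))
    T=f['world_from_camera']; D=np.c_[s,np.ones(len(s))]@T[:3,:3].T
    return T[:3,3],D
def plane(f,uv,z):
    o,D=ray(f,uv); return o+D*((z-o[2])/D[:,2])[:,None]
def zpts(f,m):
    v,u=np.nonzero(m&(f['z_map']>0)); o,D=ray(f,np.c_[u,v]); return o+D*f['z_map'][v,u][:,None], np.c_[u,v]
def proj(f,P):
    T=f['world_from_camera'];c=(np.atleast_2d(P)-T[:3,3])@T[:3,:3];s=c[:,:2]/c[:,2:]
    return s*(1+float(f['k1'])*(s**2).sum(1,keepdims=True))@np.diag([f['K'][0,0],f['K'][1,1]])+f['K'][:2,2]
E
python3 - <<'E'
from h import *
for n,box in(('top',(180,120,350,250)),('side',(170,160,340,300))):
    f=dict(np.load(f'pics/{n}0.npz')); hsv=cv2.cvtColor(f['frame'],cv2.COLOR_RGB2HSV)
    B=np.zeros(hsv.shape[:2],bool);B[box[1]:box[3],box[0]:box[2]]=1
    H,S,V=[hsv[:,:,i].astype(int) for i in range(3)]
    Y=B&(H>=22)&(H<=34)&(S>170)&(V>100); R=B&((H<5)|(H>174))&(S>150)&(V>70); BL=B&(H>100)&(H<125)&(S>130)
    for nm,m,z in(('yel',Y,.07),('red',R,.104),('blue',BL,None)):
        P,uv=zpts(f,m)
        if nm=='blue':
            continue
        print(n,nm,m.sum(),uv.min(0),uv.max(0),'z pct',np.percentile(P[:,2],[2,20,50,80,98]).round(4))
        t=np.abs(P[:,2]-z)<.006; 
        if t.sum()<4: continue
        q=plane(f,uv[t],z)[:,:2]; r=cv2.minAreaRect((q*1000).astype(np.float32)); print('  n',t.sum(),'mean',q.mean(0).round(4),'rect',r, 'pix',uv[t].mean(0))
    # disc top
    P,uv=zpts(f,B&(S<90)); t=np.abs(P[:,2]-.076)<.006; q=plane(f,uv[t],.076)[:,:2]
    hull=cv2.convexHull((q*1000).astype(np.float32)); print(n,'disc',t.sum(),cv2.minEnclosingCircle(hull),cv2.fitEllipse(hull))
E
```

```text
top yel 309 [284 186] [319 206] z pct [0.0639 0.0678 0.0706 0.0734 0.0772]
  n 288 mean [ 0.5963 -0.0558] rect ((596.369873046875, -55.66755676269531), (118.07765197753906, 27.423551559448242), 68.0486068725586) pix [301.69791667 195.59375   ]
top red 35 [294 207] [299 216] z pct [0.009  0.1017 0.1039 0.1065 0.1084]
  n 32 mean [ 0.5389 -0.038 ] rect ((539.0111083984375, -38.21820831298828), (10.485252380371094, 27.72574806213379), 68.26546478271484) pix [296.6875 211.625 ]
top disc 4010 ((631.3292846679688, 83.41018676757812), 204.029541015625) ((636.5283203125, 96.81893920898438), (253.19644165039062, 409.2113952636719), 167.5967559814453)
side yel 24 [252 189] [271 202] z pct [0.0671 0.0689 0.07   0.0717 0.0729]
  n 24 mean [ 0.6102 -0.013 ] rect ((603.504150390625, -27.569499969482422), (64.7375259399414, 19.21880531311035), 64.05103302001953) pix [258.83333333 198.16666667]
side red 209 [282 183] [292 205] z pct [0.0445 0.0591 0.0783 0.0995 0.1059]
  n 47 mean [ 0.5409 -0.0326] rect ((541.0870971679688, -31.829967498779297), (17.646286010742188, 30.5173397064209), 60.34431838989258) pix [286.89361702 185.95744681]
side disc 5804 ((643.8980102539062, 141.34458923339844), 149.88217163085938) ((649.7186889648438, 154.25894165039062), (243.39878845214844, 282.3240661621094), 179.71693420410156)
```

Run:
```python
from h import *
F={n:dict(np.load(f'pics/{n}0.npz')) for n in('top','side')}
f=F['top'];z=np.zeros((420,560),bool);z[255:335,440:520]=1
P,uv=zpts(f,z);P=P[P[:,2]>.03];print('helmet',P.min(0),P.max(0))
z[:]=0;z[155:225,440:520]=1;P,uv=zpts(f,z);P=P[P[:,2]>.03];print('box',P.min(0),P.max(0))
z[:]=0;z[145:215,195:265]=1;P,uv=zpts(f,z);print('disc max z',P[:,2].max(),P[P[:,2]>.1].mean(0))
a=np.deg2rad(68.1);X=np.array([np.cos(a),np.sin(a)]);Y=np.array([-X[1],X[0]]);O=np.array([.539,-.038])-30e-3*Y
O2=np.array([.5964,-.0557])-.005*X+.03*Y;print('O',O,O2,'disc c',O+.225*X)
O=(O+O2)/2
pts=[(-55,-44,70),(65,-44,70),(65,-16,70),(-55,-16,70)],[(-6,15,104),(6,15,104),(6,45,104),(-6,45,104)],[(-95,-62,0),(95,-62,0),(95,62,0),(-95,62,0)],[(225+125*np.cos(t),125*np.sin(t),76) for t in np.linspace(0,6.28,40)]
out=[]
for n in F:
    f=F[n];im=cv2.resize(f['frame'][:,:,::-1],None,fx=4,fy=4,interpolation=cv2.INTER_CUBIC)
    for p in pts:
        p=np.array(p)/1e3;W=np.c_[O+p[:,:1]*X+p[:,1:2]*Y,p[:,2]]
        cv2.polylines(im,[((proj(f,W)+.5)*4).round().astype(int)],True,(0,255,0),1)
    c=((180,130) if n=='top' else (170,165));out.append(im[c[1]*4:c[1]*4+560,c[0]*4:c[0]*4+ (680 if 1 else 0)][:, :])
for n,o in zip(F,out): cv2.imwrite(f'pics/ov_{n}.png',o)
```

```text
helmet [ 0.16447777 -0.72900704  0.03014358] [ 0.40069938 -0.44211962  0.56339386]
box [ 0.51586603 -0.76185766  0.03003302] [ 0.71990357 -0.53663922  0.11816896]
disc max z 0.1363036242953639 [0.65905487 0.20770181 0.11801295]
O [ 0.56683509 -0.04918963] [ 0.56669997 -0.04914955] disc c [0.65075734 0.15957352]
```

View pics/ov_top.png

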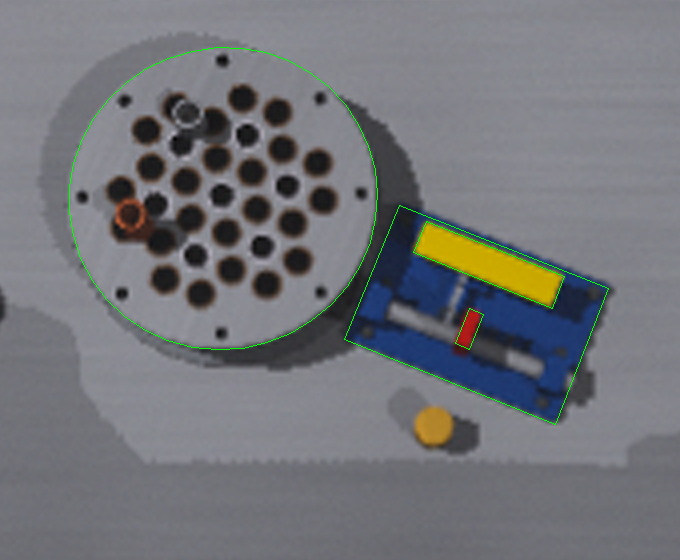

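View pics/ov_side.png

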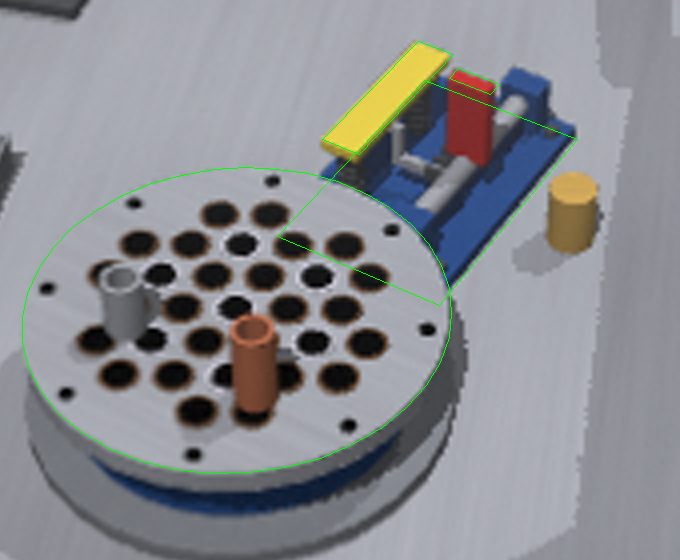

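The overlay of the given sizes fits both views within about 1 px. That puts the origin at (0.567, -0.049) and +x at 68.1°. The helmet stands next to the start pose, so I'll rise first and turn on the way up.

Request:
{"api": "carry_out", "payload": {
  "moves": [
    [[0, 0, -1, 0, 0, -1, 0.18], [0, 0, -1, 0, 0, -1, 0.18], [0, 0, -1, 0, 0, -1, 0.18], [0, 0, -1, 0, 0, -1, 0.18], [0, 0, -1, 0, 0, -1, 0.18], [0, 0, -1, 0, 0, -0.5, 0.18], [0, 0, -1, 0, 0, 0, 0.18], [0, 0, -1, 0, 0, 0, 0.18]]
  ]
}}

```text
time: 0.77
tool_pos: [0.1679, -0.6025, 0.454]
tool_rot: [0.002, 0.956, -0.294, 0.001]
contact_force: [0.2, 0.2, 0.1]
gripper_width: 0.59
```

```bash
cat > g.py <<'E'
from plant import state
import numpy as np,sys
from scipy.spatial.transform import Rotation as Rn
a=np.deg2rad(68.1);X=np.array([np.cos(a),np.sin(a),0]);Y=np.array([-X[1],X[0],0]);O=np.array([.5668,-.0492,0])
def go(lx,ly,z):
    s=state();w,x,y,k=s['tool_rot'];R=Rn.from_quat([x,y,k,w]).as_matrix()
    T=np.c_[-Y,-X,[0,0,-1]]   # tool x=-Y, z down, y = z cross x
    T[:,1]=np.cross(T[:,2],T[:,0])
    tgt=O+lx*X+ly*Y+[0,0,z]; rel=s['tool_pos']-O
    print('t',round(s['time'],2),'tcp',s['tool_pos'].round(4),'local',(rel@X).round(4),(rel@Y).round(4),'w',round(float(s['gripper_width']),3),'F',s['contact_force'].round(2),'q',s['joint_pos'].round(2))
    print('turn units',(np.rad2deg(Rn.from_matrix(R.T@T).as_rotvec())/5).round(3))
    print('shift units cur axes',(R.T@(tgt-s['tool_pos'])/.04).round(3),' aligned axes',(T.T@(tgt-s['tool_pos'])/.04).round(3))
go(*[float(v) for v in sys.argv[1:4]])
E
python3 g.py -0.024 0 0.2
```

```text
t 0.77 tcp [ 0.1679 -0.6025  0.454 ] local -0.6621 0.1638 w 0.59 F [0.18 0.22 0.07] q [-1.42  0.01  1.29  0.    1.83 -0.82]
turn units [ 0.04  -0.03  -2.456]
shift units cur axes [  0.589 -16.479   6.3  ]  aligned axes [  4.095 -15.954   6.35 ]
```

Request:
{"api": "carry_out", "payload": {
  "moves": [
    [[0, 0, -0.85, 0, -0.3, 0, 0.18], [0, 0, -0.8, 0, -0.3, 0, 0.18], [0, 0, -0.8, 0, -0.5, 0, 0.18], [0, 0, 0, 0.25, -0.9, 0, 0.18], [0, 0, 0, 0.25, -0.9, 0, 0.18], [0, 0, 0, 0.25, -0.9, 0, 0.18], [0, 0, 0, 0.25, -0.9, 0, 0.18], [0, 0, 0, 0.25, -0.9, 0, 0.18]]
  ]
}}

```text
time: 1.43
tool_pos: [0.3043, -0.4144, 0.4507]
tool_rot: [-0.0, 0.981, -0.193, -0.0]
contact_force: [0.8, 0.6, 0.9]
gripper_width: 0.592
```

Request:
{"api": "carry_out", "payload": {
  "moves": [
    [[0, 0, 0, 0.25, -0.9, 0, 0.18], [0, 0, 0, 0.25, -0.9, 0, 0.18], [0, 0, 0, 0.25, -0.9, 0, 0.18], [0, 0, 0, 0.25, -0.9, 0, 0.18], [0, 0, 0, 0.25, -0.9, 0, 0.18], [0, 0, 0, 0.25, -0.9, 0, 0.18], [0, 0, 0, 0, 0, 0, 0.18]]
  ]
}}

```text
time: 2.02
tool_pos: [0.4433, -0.234, 0.4508]
tool_rot: [-0.001, 0.982, -0.189, 0.0]
contact_force: [-1.5, 0.2, 0.7]
gripper_width: 0.591
```

```bash
python3 g.py -0.024 0 0.2
```

```text
t 2.02 tcp [ 0.4433 -0.234   0.4508] local -0.2175 0.0456 w 0.591 F [-1.55  0.2   0.67] q [-0.64 -0.28  1.56  0.    1.86 -0.26]
turn units [-0.029  0.002  0.033]
shift units cur axes [ 1.156 -4.819  6.283]  aligned axes [ 1.141 -4.839  6.271]
```

Request:
{"api": "carry_out", "payload": {
  "moves": [
    [[0, 0, 0, 0.2, -0.8, 0, 0.18], [0, 0, 0, 0.2, -0.8, 0, 0.18], [0, 0, 0, 0.2, -0.8, 0.6, 0.18], [0, 0, 0, 0.2, -0.8, 0.9, 0.18], [0, 0, 0, 0.2, -0.8, 0.9, 0.18], [0, 0, 0, 0.15, -0.8, 0.9, 0.18], [0, 0, 0, 0, 0, 0.9, 0.18], [0, 0, 0, 0, 0, 0.9, 0.18]]
  ]
}}

```text
time: 2.68
tool_pos: [0.5478, -0.089, 0.2611]
tool_rot: [0.0, 0.982, -0.191, -0.0]
contact_force: [1.2, -0.4, -0.1]
gripper_width: 0.594
```

Request:
{"api": "carry_out", "payload": {
  "moves": [
    [[0, 0, 0, 0, 0, 0.9, 0.18], [0, 0, 0, 0, 0, 0.3, 0.18], [0, 0, 0, 0, 0, 0, 0.18], [0, 0, 0, 0, 0, 0, 0.18]]
  ]
}}

```text
time: 3.02
tool_pos: [0.5477, -0.0904, 0.2155]
tool_rot: [0.0, 0.981, -0.193, -0.0]
contact_force: [0.2, -0.9, 1.1]
gripper_width: 0.592
```

```bash
python3 g.py -0.024 0 0.12
python3 - <<'E'
from plant import grab_frame
from h import *
o=[]
for n,c in(('top',(200,130)),('side',(170,60))):
    f=grab_frame(n);np.savez(f'pics/{n}1.npz',**f);im=f['frame'][:,:,::-1][c[1]:c[1]+150,c[0]:c[0]+200]
    o.append(cv2.resize(im,None,fx=2*2,fy=4,interpolation=cv2.INTER_CUBIC)[:600,:800]); cv2.imwrite(f'pics/{n}1.png',o[-1])
E
```

```text
t 3.02 tcp [ 0.5477 -0.0904  0.2155] local -0.0453 0.0024 w 0.592 F [ 0.18 -0.86  1.14] q [-0.3  -0.1   1.79 -0.    1.45  0.09]
turn units [ 0.001  0.002 -0.062]
shift units cur axes [ 0.058 -0.534  2.387]  aligned axes [ 0.06  -0.533  2.387]
```

View pics/side1.png

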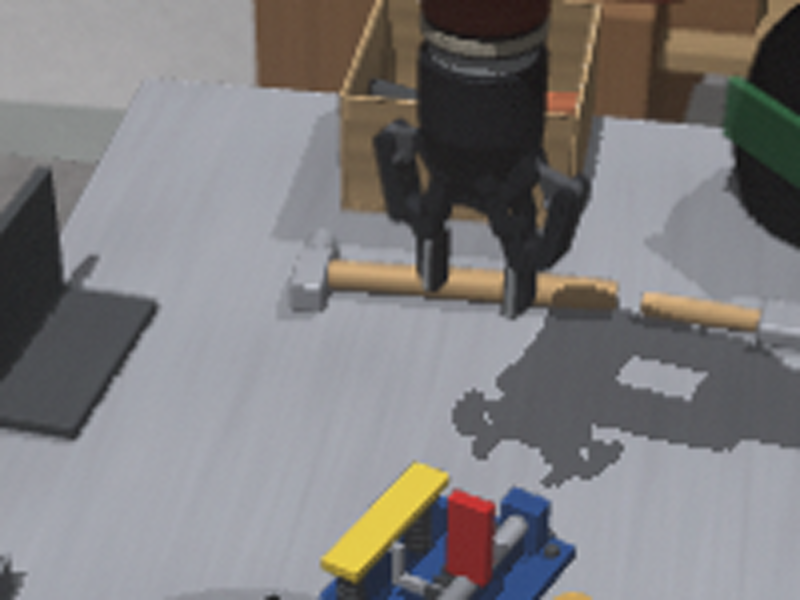

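View pics/top1.png

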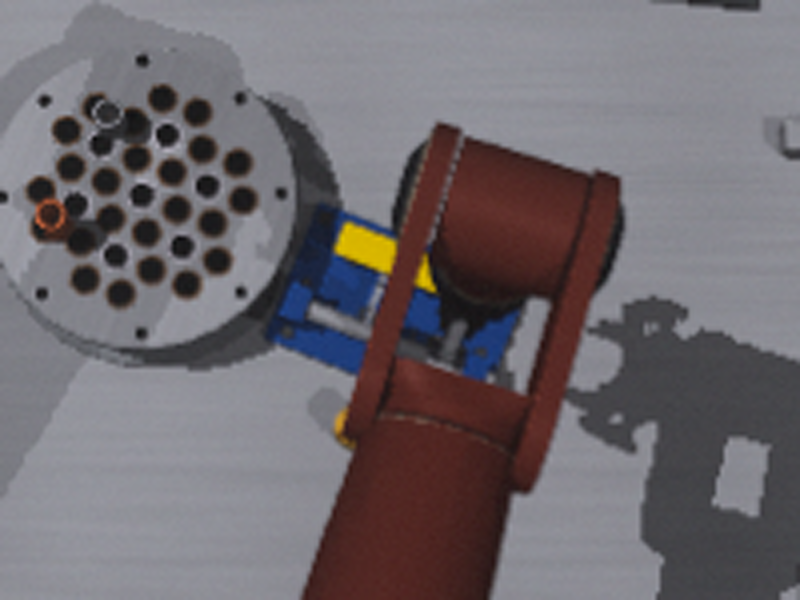

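The side view shows both fingertips at zoomed (436,285) and (515,308), open about 50 mm and behind the unit. The top view shows the stubs and plug undisturbed. Next I'll line up and go down to just above the bar.

Request:
{"api": "carry_out", "payload": {
  "moves": [
    [[0, 0, -0.06, 0.06, -0.25, 0, 0.18], [0, 0, 0, 0, -0.25, 0, 0.18], [0, 0, 0, 0, 0, 0.8, 0.18], [0, 0, 0, 0, 0, 0.8, 0.18], [0, 0, 0, 0, 0, 0.8, 0.18], [0, 0, 0, 0, 0, 0.5, 0.18], [0, 0, 0, 0, 0, 0, 0.18], [0, 0, 0, 0, 0, 0, 0.18]]
  ]
}}

```text
time: 3.78
tool_pos: [0.5574, -0.0715, 0.0989]
tool_rot: [-0.0, 0.982, -0.189, -0.001]
contact_force: [1.4, -0.0, 0.1]
gripper_width: 0.588
```

```bash
python3 g.py -0.024 0 0.07
python3 - <<'E'
from plant import grab_frame
from h import *
for n,c in(('side',(215,115)),):
    f=grab_frame(n);np.savez(f'pics/{n}2.npz',**f);im=f['frame'][:,:,::-1][c[1]:c[1]+120,c[0]:c[0]+160]
    cv2.imwrite(f'pics/{n}2.png',cv2.resize(im,None,fx=5,fy=5,interpolation=cv2.INTER_CUBIC))
E
```

```text
t 3.78 tcp [ 0.5574 -0.0715  0.0989] local -0.0241 0.0004 w 0.588 F [ 1.37 -0.    0.07] q [-0.26  0.02  1.87  0.    1.25  0.12]
turn units [-0.001  0.013  0.013]
shift units cur axes [ 0.01  -0.003  0.722]  aligned axes [ 0.009 -0.003  0.722]
```

View pics/side2.png

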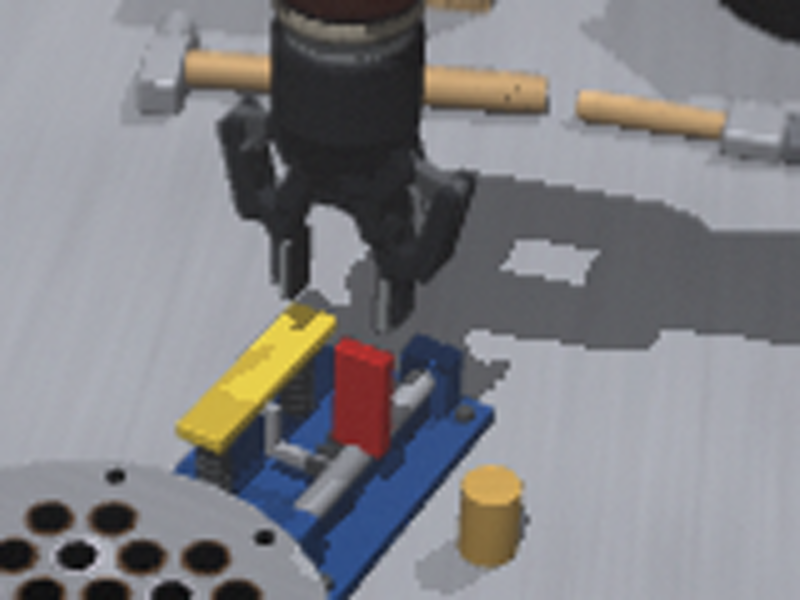

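The left finger, with its tip at (292,298), is over the rear part of the yellow bar. The right finger, at (390,330), is behind the red tab. I'll descend slowly and watch the force.

Request:
{"api": "carry_out", "payload": {
  "moves": [
    [[0, 0, 0, 0, 0, 0.4, 0.18], [0, 0, 0, 0, 0, 0.25, 0.18], [0, 0, 0, 0, 0, 0, 0.18], [0, 0, 0, 0, 0, 0, 0.18]]
  ]
}}

```text
time: 4.17
tool_pos: [0.5577, -0.0722, 0.0738]
tool_rot: [0.0, 0.982, -0.19, 0.0]
contact_force: [-0.1, 0.2, 0.2]
gripper_width: 0.588
```

Request:
{"api": "carry_out", "payload": {
  "moves": [
    [[0, 0, 0, 0, 0, 0.1, 0.18], [0, 0, 0, 0, 0, 0, 0.18], [0, 0, 0, 0, 0, 0, 0.18], [0, 0, 0, 0, 0, 0, 0.18]]
  ]
}}

```text
time: 4.5
tool_pos: [0.5576, -0.0723, 0.0694]
tool_rot: [0.0, 0.982, -0.19, 0.0]
contact_force: [1.0, -0.7, -0.3]
gripper_width: 0.591
```

Request:
{"api": "carry_out", "payload": {
  "moves": [
    [[0, 0, 0, 0, 0, 0.05, 0.18], [0, 0, 0, 0, 0, 0, 0.18], [0, 0, 0, 0, 0, 0, 0.18], [0, 0, 0, 0, 0, 0, 0.18]]
  ]
}}

```text
time: 4.83
tool_pos: [0.5573, -0.0723, 0.0669]
tool_rot: [-0.0, 0.982, -0.19, -0.0]
contact_force: [0.9, -0.5, -0.3]
gripper_width: 0.594
```

Request:
{"api": "carry_out", "payload": {
  "moves": [
    [[0, 0, 0, 0, 0, 0.05, 0.18], [0, 0, 0, 0, 0, 0, 0.18], [0, 0, 0, 0, 0, 0, 0.18]]
  ]
}}

```text
time: 5.08
tool_pos: [0.5575, -0.0723, 0.0652]
tool_rot: [0.0, 0.982, -0.19, 0.0]
contact_force: [-0.4, -0.1, 2.2]
gripper_width: 0.591
```

Request:
{"api": "carry_out", "payload": {
  "moves": [
    [[0, 0, 0, 0, 0, 0.05, 0.18], [0, 0, 0, 0, 0, 0, 0.18], [0, 0, 0, 0, 0, 0, 0.18]]
  ]
}}

```text
time: 5.33
tool_pos: [0.5576, -0.0723, 0.0632]
tool_rot: [0.0, 0.982, -0.19, 0.0]
contact_force: [-0.5, 0.8, 3.1]
gripper_width: 0.587
```

Request:
{"api": "carry_out", "payload": {
  "moves": [
    [[0, 0, 0, 0, 0, 0.05, 0.18], [0, 0, 0, 0, 0, 0, 0.18], [0, 0, 0, 0, 0, 0, 0.18]]
  ]
}}

```text
time: 5.58
tool_pos: [0.5576, -0.0724, 0.0612]
tool_rot: [0.0, 0.982, -0.19, 0.0]
contact_force: [-0.5, -0.7, 4.1]
gripper_width: 0.593
```

Contact came at TCP z of about 0.065, so the tips sit about 5 mm behind the TCP as expected. I'll press to a depth of about 8 mm.

Request:
{"api": "carry_out", "payload": {
  "moves": [
    [[0, 0, 0, 0, 0, 0.05, 0.18], [0, 0, 0, 0, 0, 0.04, 0.18], [0, 0, 0, 0, 0, 0, 0.18], [0, 0, 0, 0, 0, 0, 0.18], [0, 0, 0, 0, 0, 0, 0.18]]
  ]
}}

```text
time: 6.0
tool_pos: [0.5576, -0.0723, 0.0578]
tool_rot: [0.0, 0.982, -0.19, 0.0]
contact_force: [-0.9, -0.5, 5.7]
gripper_width: 0.593
```

```bash
python3 g.py 0.031 0 0.057
python3 - <<'E'
from plant import grab_frame
from h import *
for n,c in(('side',(215,115)),):
    f=grab_frame(n);np.savez(f'pics/{n}3.npz',**f);im=f['frame'][:,:,::-1][c[1]:c[1]+120,c[0]:c[0]+160]
    cv2.imwrite(f'pics/{n}3.png',cv2.resize(im,None,fx=5,fy=5,interpolation=cv2.INTER_CUBIC))
E
```

```text
t 6.0 tcp [ 0.5576 -0.0723  0.0578] local -0.0249 -0.0001 w 0.593 F [-0.91 -0.54  5.72] q [-0.26  0.08  1.89 -0.    1.17  0.12]
turn units [-0.    -0.007  0.005]
shift units cur axes [-0.003 -1.397  0.02 ]  aligned axes [-0.003 -1.397  0.02 ]
```

View pics/side3.png

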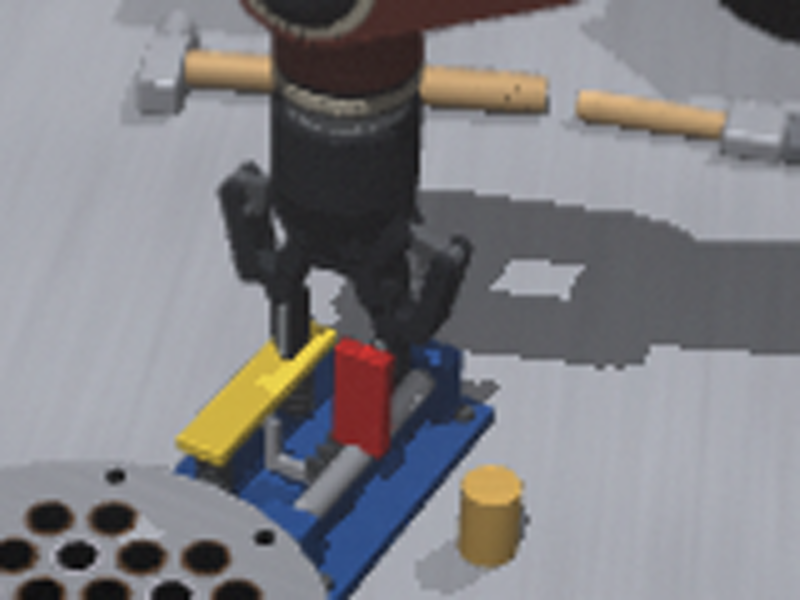

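The bar is down, with its far edge at about (200,450), and the second finger stands behind the tab. Now I'll push along +x, which is tool -y.

Request:
{"api": "carry_out", "payload": {
  "moves": [
    [[0, 0, 0, 0, -0.12, 0, 0.18], [0, 0, 0, 0, -0.12, 0, 0.18], [0, 0, 0, 0, -0.12, 0, 0.18], [0, 0, 0, 0, -0.12, 0, 0.18], [0, 0, 0, 0, -0.12, 0, 0.18], [0, 0, 0, 0, -0.1, 0, 0.18], [0, 0, 0, 0, 0, 0, 0.18], [0, 0, 0, 0, 0, 0, 0.18]]
  ]
}}

```text
time: 6.72
tool_pos: [0.5682, -0.0473, 0.058]
tool_rot: [0.001, 0.982, -0.19, 0.001]
contact_force: [-1.6, -3.1, 6.4]
gripper_width: 0.592
```

```bash
python3 g.py 0.031 0 0.057
python3 - <<'E'
from plant import grab_frame
from h import *
for n,c in(('side',(215,115)),):
    f=grab_frame(n);np.savez(f'pics/{n}4.npz',**f);im=f['frame'][:,:,::-1][c[1]:c[1]+120,c[0]:c[0]+160]
    cv2.imwrite(f'pics/{n}4.png',cv2.resize(im,None,fx=5,fy=5,interpolation=cv2.INTER_CUBIC))
E
```

```text
t 6.72 tcp [ 0.5682 -0.0473  0.058 ] local 0.0023 -0.0006 w 0.592 F [-1.6  -3.11  6.38] q [-0.21  0.09  1.88 -0.    1.17  0.17]
turn units [ 0.021 -0.018  0.007]
shift units cur axes [-0.014 -0.717  0.023]  aligned axes [-0.015 -0.717  0.024]
```

View pics/side4.png

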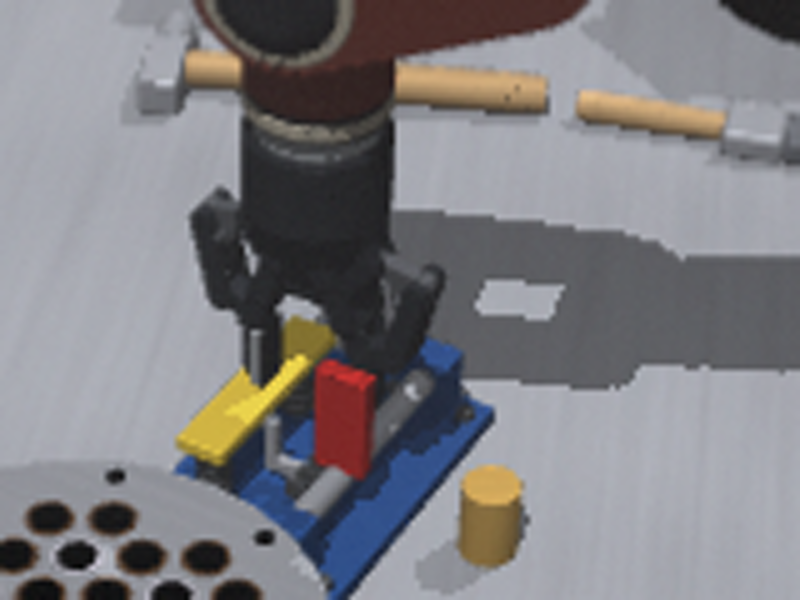

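The tab has moved from (362,395) to about (345,420), which is about 19 mm, and the bar is still down. I'll keep pushing.

Request:
{"api": "carry_out", "payload": {
  "moves": [
    [[0, 0, 0, 0, -0.12, 0, 0.18], [0, 0, 0, 0, -0.12, 0, 0.18], [0, 0, 0, 0, -0.12, 0, 0.18], [0, 0, 0, 0, -0.12, 0, 0.18], [0, 0, 0, 0, -0.12, 0, 0.18], [0, 0, 0, 0, 0, 0, 0.18], [0, 0, 0, 0, 0, 0, 0.18]]
  ]
}}

```text
time: 7.35
tool_pos: [0.5772, -0.0249, 0.058]
tool_rot: [0.001, 0.982, -0.19, 0.001]
contact_force: [-1.0, -3.2, 5.4]
gripper_width: 0.593
```

Request:
{"api": "carry_out", "payload": {
  "moves": [
    [[0, 0, 0, 0, -0.06, 0, 0.18], [0, 0, 0, 0, -0.04, 0, 0.18], [0, 0, 0, 0, 0, 0, 0.18], [0, 0, 0, 0, 0, 0, 0.18]]
  ]
}}

```text
time: 7.68
tool_pos: [0.5785, -0.0216, 0.0579]
tool_rot: [0.001, 0.982, -0.19, 0.0]
contact_force: [-2.3, -4.6, 5.7]
gripper_width: 0.591
```

```bash
python3 g.py 0.031 0 0.057
```

```text
t 7.68 tcp [ 0.5785 -0.0216  0.0579] local 0.0299 -0.0006 w 0.591 F [-2.35 -4.6   5.73] q [-0.16  0.11  1.85 -0.    1.17  0.22]
turn units [ 0.028 -0.016  0.006]
shift units cur axes [-0.015 -0.027  0.023]  aligned axes [-0.015 -0.027  0.023]
```

Request:
{"api": "carry_out", "payload": {
  "moves": [
    [[0, 0, 0, 0, -0.05, 0, 0.18], [0, 0, 0, 0, 0, 0, 0.18], [0, 0, 0, 0, 0, 0, 0.18], [0, 0, 0, 0, 0, 0, 0.18]]
  ]
}}

```text
time: 8.02
tool_pos: [0.5789, -0.0207, 0.0579]
tool_rot: [0.002, 0.982, -0.19, 0.0]
contact_force: [-3.6, -8.2, 6.3]
gripper_width: 0.593
```

Request:
{"api": "carry_out", "payload": {
  "moves": [
    [[0, 0, 0, 0, -0.05, 0, 0.18], [0, 0, 0, 0, 0, 0, 0.18], [0, 0, 0, 0, 0, 0, 0.18], [0, 0, 0, 0, 0, 0, 0.18]]
  ]
}}

```text
time: 8.35
tool_pos: [0.579, -0.0204, 0.0578]
tool_rot: [0.004, 0.982, -0.189, -0.0]
contact_force: [-6.1, -13.2, 7.2]
gripper_width: 0.59
```

```bash
python3 g.py 0.031 0 0.057
python3 - <<'E'
from plant import grab_frame
from h import *
for n,c in(('side',(215,115)),):
    f=grab_frame(n);np.savez(f'pics/{n}5.npz',**f);im=f['frame'][:,:,::-1][c[1]:c[1]+120,c[0]:c[0]+160]
    cv2.imwrite(f'pics/{n}5.png',cv2.resize(im,None,fx=5,fy=5,interpolation=cv2.INTER_CUBIC))
E
```

```text
t 8.35 tcp [ 0.579  -0.0204  0.0578] local 0.0313 -0.0006 w 0.59 F [ -6.1  -13.25   7.19] q [-0.16  0.12  1.85 -0.01  1.17  0.22]
turn units [ 0.09  -0.008  0.016]
shift units cur axes [-0.014  0.007  0.021]  aligned axes [-0.014  0.008  0.021]
```

View pics/side5.png

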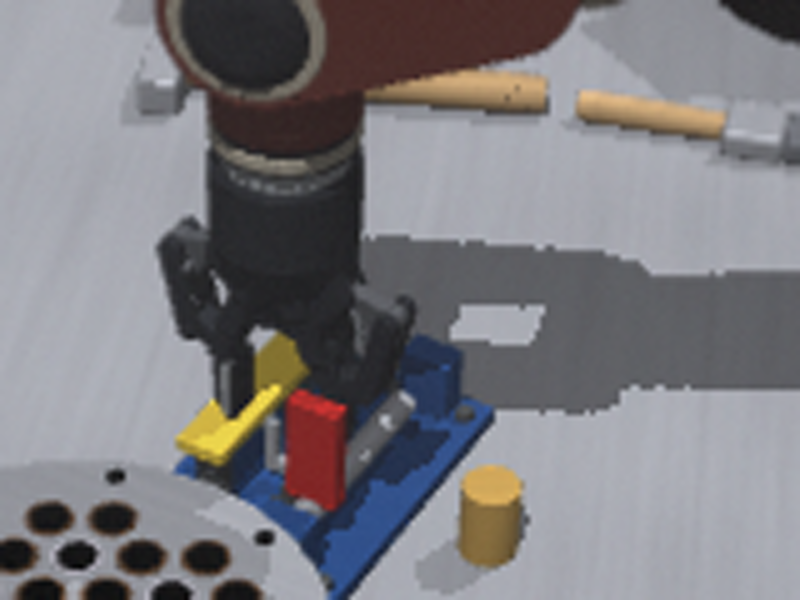

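The force rose to 14.6 N without further motion, and local x of 31.3 mm matches the bolt being home. I'll ease off, then lift slowly.

Request:
{"api": "carry_out", "payload": {
  "moves": [
    [[0, 0, 0, 0, 0.07, 0, 0.18], [0, 0, 0, 0, 0, 0, 0.18], [0, 0, 0, 0, 0, -0.08, 0.18], [0, 0, 0, 0, 0, -0.08, 0.18], [0, 0, 0, 0, 0, -0.12, 0.18], [0, 0, 0, 0, 0, -0.12, 0.18], [0, 0, 0, 0, 0, 0, 0.18]]
  ]
}}

```text
time: 8.98
tool_pos: [0.5787, -0.0187, 0.0739]
tool_rot: [-0.0, 0.982, -0.19, 0.0]
contact_force: [0.4, 0.4, 0.6]
gripper_width: 0.591
```

Request:
{"api": "carry_out", "payload": {
  "moves": [
    [[0, 0, 0, 0, 0.15, 0, 0.18], [0, 0, 0, 0, 0.15, 0, 0.18], [0, 0, 0, 0, 0, -0.5, 0.18], [0, 0, 0, 0, 0, -0.8, 0.18], [0, 0, 0, 0, 0, -0.8, 0.18], [0, 0, 0, 0, 0, -0.8, 0.18], [0, 0, 0, 0, 0, -0.8, 0.18], [0, 0, 0, 0, 0, 0, 0.18]]
  ]
}}

```text
time: 9.65
tool_pos: [0.5774, -0.0313, 0.2295]
tool_rot: [-0.0, 0.982, -0.19, 0.006]
contact_force: [1.0, -0.4, 1.4]
gripper_width: 0.593
```

Request:
{"api": "carry_out", "payload": {
  "moves": [
    [[0, 0, 0, 0, 0.9, -0.2, 0.18], [0, 0, 0, 0, 0.9, -0.2, 0.18], [0, 0, 0, 0, 0.9, -0.2, 0.18], [0, 0, 0, 0, 0.9, 0, 0.18], [0, 0, 0, 0, 0.9, 0, 0.18], [0, 0, 0, 0, 0, 0, 0.18], [0, 0, 0, 0, 0, 0, 0.18]]
  ]
}}

```text
time: 10.23
tool_pos: [0.506, -0.1988, 0.2446]
tool_rot: [-0.0, 0.981, -0.192, -0.001]
contact_force: [-0.1, -0.2, 0.1]
gripper_width: 0.592
```

```bash
python3 g.py 0.031 0 0.057
python3 - <<'E'
from plant import grab_frame
from h import *
for n,c in(('side',(215,145)),('top',(215,145))):
    f=grab_frame(n);np.savez(f'pics/{n}6.npz',**f);im=f['frame'][:,:,::-1][c[1]:c[1]+120,c[0]:c[0]+160]
    cv2.imwrite(f'pics/{n}6.png',cv2.resize(im,None,fx=5,fy=5,interpolation=cv2.INTER_CUBIC))
    hsv=cv2.cvtColor(f['frame'],cv2.COLOR_RGB2HSV);H,S,V=[hsv[:,:,i].astype(int) for i in range(3)]
    B=np.zeros(H.shape,bool);B[150:260,215:340]=1
    for nm,m,z in(('yel',B&(H>=22)&(H<=34)&(S>170)&(V>100),.07),('red',B&((H<5)|(H>174))&(S>150)&(V>70),.104)):
        P,uv=zpts(f,m)
        if len(P)<5: print(n,nm,len(P));continue
        print(n,nm,len(P),'z',np.percentile(P[:,2],[5,50,95]).round(4))
        t=abs(P[:,2]-z)<.006;q=plane(f,uv[t],z)[:,:2].mean(0)
        a=np.deg2rad(68.1);X=np.array([np.cos(a),np.sin(a)]);d=q-[.5668,-.0492];print('  local',d@X,d@[-X[1],X[0]],t.sum())
E
```

```text
t 10.23 tcp [ 0.506  -0.1988  0.2446] local -0.1615 0.0006 w 0.592 F [-0.05 -0.24  0.12] q [-0.51 -0.15  1.79  0.    1.51 -0.13]
turn units [-0.006  0.013 -0.038]
shift units cur axes [ 4.000e-03 -4.809e+00  4.692e+00]  aligned axes [ 0.014 -4.812  4.689]
side yel 115 z [0.0681 0.0707 0.0735]
  local 0.032561540785539245 -0.02781704713185046 114
side red 232 z [0.048  0.0788 0.1055]
  local 0.05246174055218134 0.03126021142563603 53
top yel 309 z [0.0658 0.0707 0.0759]
  local 0.005145136341304289 -0.029513879467567016 289
top red 54 z [0.0954 0.1058 0.5832]
  local 0.04753662100804424 0.030367131742250683 30
```

View pics/side6.png

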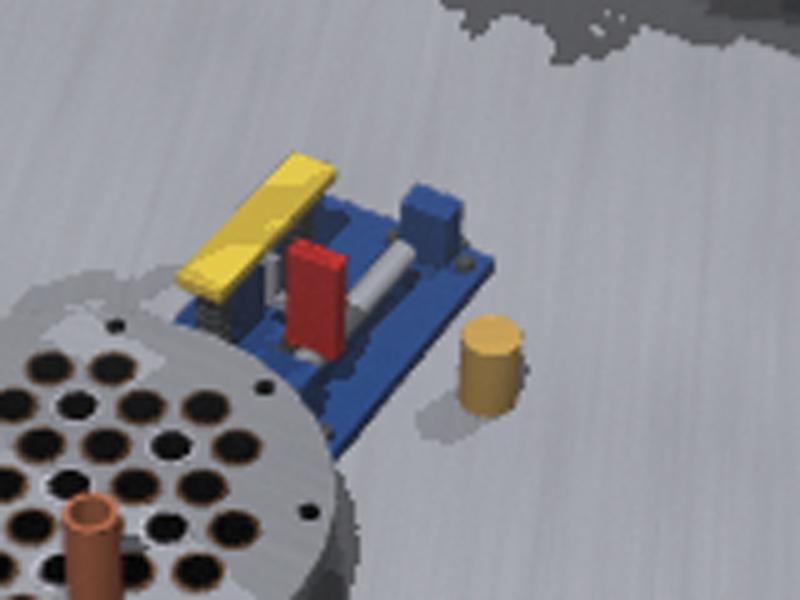

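View pics/top6.png

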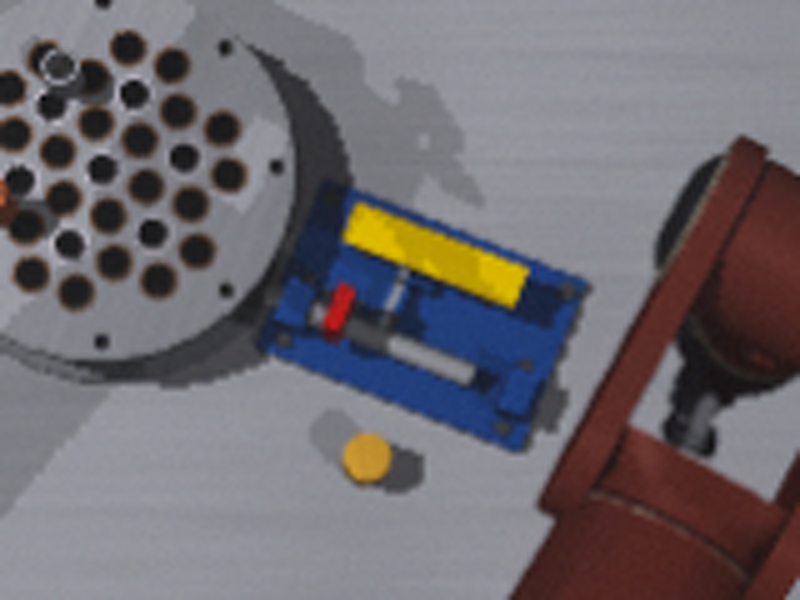

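The tab measures 47.5 mm along x from the top view, so the bolt is home. The bar top is at 70.7 mm, so the catch is up. The arm is clear and the plug and stubs haven't moved, so I'm handing in.

```bash
python3 -c "
from plant import ticket
print(ticket.job_done())"
```

```text
the job is handed in; nothing more can be done
None
```

The bolt is home and the catch has sprung back up, and I handed the job in at about 10.3 s on the robot's clock. The hand-in reported no verdict.

**What I did:** One fingertip pressed the catch bar down about 7–8 mm, with about 5.7 N on it. The other finger pushed the red tab along +x. At about 48 mm the force rose to 14.6 N with almost no further motion, which I took as the stop. I then eased off, lifted straight up and backed away.

**Last checks:**
- **Bolt:** the tab stood at x = 47.5 mm in the top view. The side view's rougher estimate was 52.5 mm, which is past the stop. Its mask also takes in part of the tab's face, and its start reading was off the same way, so I trusted the top view and the force.
- **Catch:** the bar's top was at about 70.7 mm in both views, so it is up.
- **Clear of everything:** the arm was well back, with contact force at noise level (about 0.3 N).
- **Loose things:** the plug and the stubs in view looked unmoved in the last pictures. The flange, hammer, brush and spray were outside those pictures, but the gripper stayed high above the bench except at the bolt unit.

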